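# Seat a heel stud and hold the setting tool on it

### The job

Fit the missing stud in the heel of the upturned shoe: take the small round flat-topped stud from the pocket tray, put it stem down into the ringed hole in the heel until its head sits flat, and let go of it. Then lift the spring setting tool out of its wooden block and press its plunger tip upright on the middle of the stud's head, gently, only until the plunger is about half way in (the black ring on it at the barrel's mouth), touching nothing but the stud with the tool. Finish while still holding the tool pressed there; leave the other two studs, the tin and the hammer alone.

Things in the scene. Friction and masses are not known exactly. Their poses are not given: they have to be found in the camera images.
- stud: the stud to fit, plain steel: round stem 12 mm across and 10 mm long under a flat-topped round head 20 mm across and 10 mm tall; mass about 25 g. Origin: centre of the stem's underside, z up through the head (head from z = 10 to 20 mm). In its tray pocket the stem is inside and the whole head stands above the tray's top. It starts upright in any of the three pockets
- stud_square: bystander stud of steel in the same tray: square flat head 26 x 26 mm, 8 mm tall, on the same 12 mm stem. Origin: centre of the stem's underside
- stud_cone: bystander stud of steel in the same tray: pointed conical head 26 mm across, 16 mm tall, on the same 12 mm stem. Origin: centre of the stem's underside
- tray: fixed grey plastic pocket tray, 165 mm (its x) x 60 mm (its y) x 18 mm tall. Three pockets in a row along its x at -50, 0, +50 mm, each 14 mm wide and 14 mm deep, so there is free room to grip a head from the two sides along the tray's y. Origin: centre of the underside. It stands to the robot's left or right; the tool block is on the other side
- heel_hole (a point): centre of the mouth of the hole in the heel, with a thin steel ring line of 21 mm around it: hole 14 mm wide (mouth chamfered by 1.5 mm), 14 mm deep, straight down; the stud's head comes to rest flat on the heel. The heel face is level, 130 mm above the bench, 62 mm long (37 mm from the hole to its back edge, 25 mm to its front edge) x 56 mm wide, black rubber
- shoe: fixed: an upturned brown leather shoe with black rubber sole on a low steel jack (foot 130 mm across), about 250 mm long. Origin: on the bench right under the hole in the heel; x points from heel to toe (toe end at x = 213 mm). Sole in front of the heel is 108 mm above the bench, up to 96 mm wide
- stand: fixed wooden block 70 x 70 x 50 mm that holds the setting tool upright in a round socket 29 mm wide and 20 mm deep, with a narrower bore below for the plunger. Origin: centre of the underside
- setter: spring setting tool, loose, upright in the block, about 0.18 kg: round aluminium barrel 26 mm across, 68 mm long, then a dark wooden cap to 86 mm (30 mm across at most). Origin: centre of the barrel's underside, where the plunger comes out, z up along the barrel; it starts 30 mm above the bench, the lowest 20 mm of barrel in the socket. Grip well 52 mm above the origin
- setter_tip (a point): centre of the flat lower end of the tool's steel plunger (10 mm across), 24 mm below the barrel's underside when not pressed; it moves with the plunger
- plunger (a joint): how far the plunger is pushed into the barrel, m: 0 = fully out, 0.016 = fully in; spring of 450 N/m with 0.9 N preload: about 4.5 N at half way (0.008), when the black ring on the plunger is at the barrel's mouth
- wax_tin: bystander: low round tin, 64 mm across, 24 mm tall, loose on the bench. Origin: centre of the underside
- hammer: bystander: a hammer lying loose on the bench, handle to its -x. Origin: under its middle, on the bench
Mind the look-alikes: they are no part of the job. Of the things shaped like the setter, the aluminium one is meant. Several things have the shape of the stand; the one meant has the colours described above.

How it is judged:
By the outcome, as a careful person would: the job done as asked, in the order asked, and still so for the second after the job is handed in, while the arm keeps its last pose, push and grip.
It also fails if it takes over 72 s, if anything falls off the work surface, if the arm or the gripper's body presses on something with over 40 N, if the wrist force passes 120 N, or if a joint passes its speed limit or range.

### The arm

A 6-joint arm with a two-finger parallel gripper is mounted at the origin on the work surface. World frame = base frame: x ahead of the robot, y to its left, z up, the work surface at z = 0. Lengths are in m, angles in rad, forces in N, time in s.
With the tool pointing down it reaches from about 0.35 to 0.775 m from the base axis. Payload 7.3 kg.
Tool frame: the origin (TCP) lies at the very end of the fingers, on their centre line; the grasp point (between the pads) lies 19 mm behind it (robot.tcp_to_grasp is the z of the grasp point in the tool frame, in m); z points along the fingers, y is the line along which they close (so a half turn about z gives the same grasp; the last joint's range is limited). The gripper opens to 92 mm and grips with 3 to 60 N. Pads are 19 mm wide; open, the fingers measure 130 mm over their backs; the gripper's body (75 mm by 190 mm) begins 47 mm behind the grasp point.
Start: joints at [-1.307, 0.342, 1.524, -0, 1.275, -0.146], TCP at [0.209, -0.482, 0.227] pointing down, gripper open.
Joint ranges: [-2.53, 2.53], [-0.77, 2.02], [0.04, 2.7], [-1, 4.14], [0.28, 2.66], [-3.11, 3.11]. Speed limits (rad/s): [2.57, 2.57, 3.14, 3.14, 3.14, 3.14].

### API

Orientations are given as [roll, pitch, yaw] about the fixed x, y, z axes, in that order (R = Rz(yaw) Ry(pitch) Rx(roll)).
In Python, from cell import monitor, read_camera, get_calibration, job, robot gives the robot as it stands. The module is installed in compiled form; this text tells all that it offers.
- The arm moves only by the tool send_rows, never from a script. Its argument "targets" is a list of rows, each an object with "translation": the shift along the tool's x, y, z in cm, a list of three; "spin": the turn about the tool's z in degrees; "jaw": the opening, from 0 (shut) to 1 (fully open). A call has exactly 5 rows; each row is the pose to reach, as a shift and turn from the pose commanded when the call began, along the tool's axes at that moment; what a row does not reach only later rows make up. A row lasts 1/10 s, in which the tool goes at most 50 mm and 8.59 degrees, less where a joint would pass 70% of its speed; a pose out of reach is approached as far as the arm can. A call with a gripper value outside its range is refused whole. The fingers move at their own pace and stop on an object; "force" is the grip in N (left out, the last holds). Time passes only in rows, so rows that repeat a pose let the fingers close, or fill a call up. It gives the time, the measured TCP pose, the force, the opening and the grip force at its end, in the units of the state.
- monitor.observe(): the state, without advancing time (a new reading comes with each control period).
- read_camera(name): name is "side" or "top" or "wrist"; returns (picture, depth): 480x640x3 uint8, red, green, blue; 480x640 float32, m along the optical axis (not along the pixel's ray), 0 where there is no reading.
- get_calibration(name): a dict with "intrinsics" (3x3 intrinsics, pixels), "origin" and "orientation" of the camera in the world; the wrist camera has in their place "hand_eye" (4x4, takes a point from camera to tool coordinates, whose origin is the TCP and whose axes are the flange's). Camera axes: x right, y up, looking along -z (the intrinsics and any distortion apply to the point x, -y, -z); pixel columns grow to the right and rows downward; lengths in m; the calibration is good to about 2 mm. A picture is of the moment at which its call begins: read the wrist's pose just before it. get_calibration takes no time and is no camera call.
- job.hand_in(): hands the job in; it is judged then, once.
The state is a dict: "time": time; "qpos": joint angles; "qvel": joint speeds; "joint_efforts": joint torques, N m; "tool_pos": TCP position; "tool_rot": TCP orientation; "contact_force": force on the tool from outside, world axes, zero at the start; "torque": the same for the moment, N m; "opening": finger opening in m; "grip_force": force on a finger pad.
Only numpy, scipy, OpenCV 4.12 (cv2) and the standard library are available. Lean on these libraries where they do the work, as an engineer would, in place of code of your own. Each camera call takes 0.05 s, during which the arm holds its last target. There are 200 camera calls.

## Working session

There is one attempt and no reset: what is moved stays moved. The work goes in short steps, Python scripts to look and compute and a tool call to move; the robot and the scene stay as the last step left them, time stands still between calls to the robot, and variables do not carry over. Pictures are saved under pics/ and viewed, at most 12 in all, crops included, and the job is handed in when it is done.

Besides the shell and the picture viewer there is one more tool, called after "Call:" as name(argument=value, ...) on one line, values as JSON. send_rows: Moves the arm, as the interface text tells. Its arguments: {"type":"object","properties":{"targets":{"type":"array"},"force":{"type":"number"}},"required":["targets"]}

```bash
mkdir -p pics
cat > h.py <<'E'
import numpy as np, cv2
from scipy.spatial.transform import Rotation as R
from cell import monitor, read_camera, get_calibration, job, robot
def cam(name):
    c=get_calibration(name); K=np.array(c["intrinsics"])
    if name=="wrist":
        s=monitor.observe(); T=np.eye(4); T[:3,:3]=R.from_euler('xyz',s["tool_rot"]).as_matrix(); T[:3,3]=s["tool_pos"]
        T=T@np.array(c["hand_eye"])
    else:
        T=np.eye(4); o=np.array(c["orientation"]); T[:3,:3]=o if o.shape==(3,3) else R.from_euler('xyz',o).as_matrix(); T[:3,3]=c["origin"]
    return K,T
def ray(K,T,u,v):
    d=np.linalg.inv(K)@[u,v,1]; d=T[:3,:3]@[d[0],-d[1],-d[2]]; return T[:3,3],d
def plane(K,T,u,v,z):
    o,d=ray(K,T,u,v); return o+d*(z-o[2])/d[2]
def dpt(K,T,D,u,v):
    o,d=ray(K,T,u,v); return o+d*np.median(D[int(v)-1:int(v)+2,int(u)-1:int(u)+2])
def snap(name,tag):
    K,T=cam(name); p,d=read_camera(name); np.savez(f'pics/{tag}.npz',p=p,d=d,K=K,T=T)
    cv2.imwrite(f'pics/{tag}.png',p[:,:,::-1]); return p,d,K,T
def load(tag):
    z=np.load(f'pics/{tag}.npz'); return z['p'],z['d'],z['K'],z['T']
E
python3 - <<'E'
from h import *
s=monitor.observe(); print(s, robot.tcp_to_grasp)
for n in("top","side"):
    print(get_calibration(n)); snap(n,n+"0")
print(get_calibration("wrist"))
E
```

```text
{'time': 0.0, 'qpos': array([-1.30700321e+00,  3.42682074e-01,  1.52501902e+00,  5.45581303e-06,
        1.27538651e+00, -1.45989742e-01]), 'qvel': array([ 0.00029058,  0.00018258, -0.00035344, -0.0001518 , -0.00084096,
       -0.0016091 ]), 'joint_efforts': array([ 2.21046874e-03, -4.31241095e+01, -2.44217509e+01,  7.19470507e-02,
        5.59643924e-02, -1.47106834e-04]), 'tool_pos': array([ 0.20908561, -0.4811274 ,  0.22606536]), 'tool_rot': array([-3.14011436e+00, -2.22634873e-04,  4.09781098e-01]), 'contact_force': array([ 0.16938611, -0.75235286,  1.1100473 ]), 'torque': array([ 0.02897275, -0.0347433 ,  0.05957044]), 'grip_force': 0.0, 'opening': 0.09177025992204547} -0.0188
{'intrinsics': array([[524.61257967,   0.        , 318.07861396],
       [  0.        , 524.61257967, 240.46040069],
       [  0.        ,   0.        ,   1.        ]]), 'origin': array([ 0.40342656, -0.06616069,  1.23414323]), 'orientation': array([ 0.16806358,  0.00582508, -1.58748693])}
{'intrinsics': array([[533.28224039,   0.        , 324.70781699],
       [  0.        , 533.28224039, 235.2141611 ],
       [  0.        ,   0.        ,   1.        ]]), 'origin': array([0.31305645, 0.76223261, 0.71990875]), 'orientation': array([ 0.95439188, -0.01182534, -2.84441424])}
{'intrinsics': array([[387.43038892,   0.        , 321.62089955],
       [  0.        , 387.43038892, 244.64077119],
       [  0.        ,   0.        ,   1.        ]]), 'hand_eye': array([[ 6.41067842e-04,  9.51752285e-01,  3.06866710e-01,
         8.44322852e-02],
       [ 9.99999737e-01, -7.14261008e-04,  1.26217251e-04,
        -1.12387864e-04],
       [ 3.39310483e-04,  3.06866548e-01, -9.51752492e-01,
        -1.57537705e-01],
       [ 0.00000000e+00,  0.00000000e+00,  0.00000000e+00,
         1.00000000e+00]])}
```

View pics/top0.png

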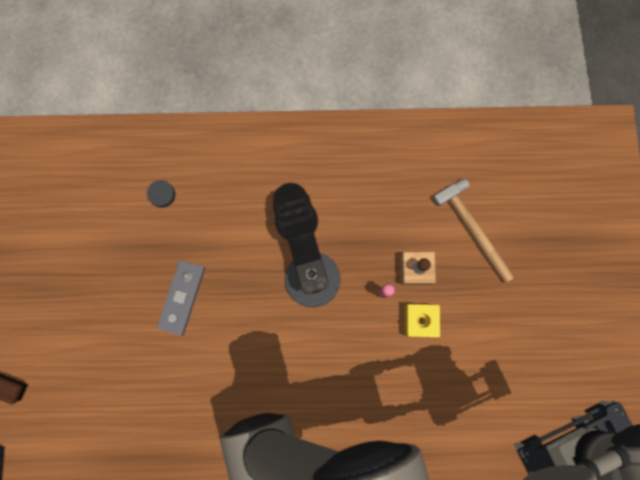

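View pics/side0.png

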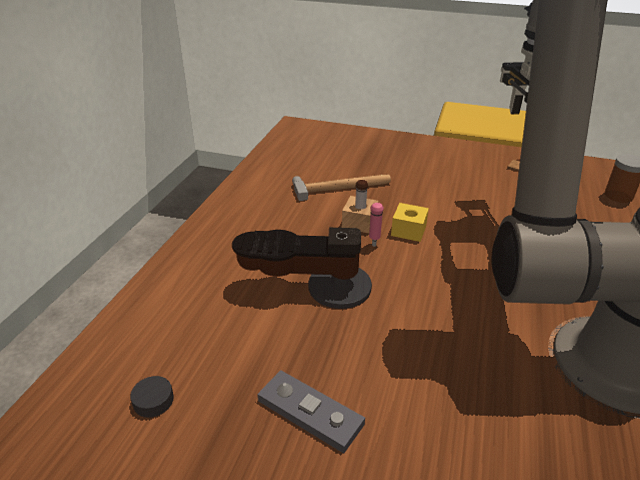

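The top picture shows the tray at (181,298) on the left, the shoe with the ringed hole at (312,274), and the hammer at (475,230). The tin is at (160,194).

- **Setters:** there are two. The aluminium one with the dark cap stands in the wooden block at (419,267). The pink one at (388,290) stands free on the bench. The task's setter is the aluminium one.
- **Blocks:** one is wooden (419,267) and one is yellow and empty (424,320). The wooden one is meant.
- **Studs:** in the side view the round flat head is at (337,418), the square at (310,404) and the cone at (285,388). The round flat one is meant. I'll confirm it in a crop.

Run:
```python
from h import *
p,d,K,T=load('top0'); q,e,Ks,Ts=load('side0')
a=cv2.resize(p[255:345,150:350],None,fx=4,fy=4,interpolation=cv2.INTER_CUBIC)
b=cv2.resize(q[360:450,250:450-80],None,fx=2.5,fy=2.5,interpolation=cv2.INTER_CUBIC)
c=cv2.resize(q[170:260,320:440],None,fx=2.5,fy=2.5,interpolation=cv2.INTER_CUBIC)
im=np.zeros((600,800,3),np.uint8); im[:360]=a; im[365:590,:300]=b; im[365:590,310:610]=c
cv2.imwrite('pics/crop1.png',im[:,:,::-1])
for n,u,v in [('round',172,318),('sq',180,297),('cone',188,276),('tray ends',181,262),('tray e2',172,333),('heel',312,274),('cap',424,264),('stand',408,278),('pink',388,290),('yellow',412,328)]:
    print(n,dpt(K,T,d,u,v).round(3))
print('side')
for n,u,v in [('round',337,417),('sq',310,403),('heel',342,229),('cap',361,186),('pink',377,208)]:
    print(n,dpt(Ks,Ts,e,u,v).round(3))
```

```text
round [0.435 0.273 0.029]
sq [0.482 0.257 0.027]
cone [0.53  0.238 0.032]
tray ends [0.564 0.259 0.019]
tray e2 [0.401 0.279 0.003]
heel [ 0.521 -0.049  0.117]
cap [ 0.538 -0.289  0.116]
stand [ 0.515 -0.264  0.051]
pink [ 0.484 -0.211  0.109]
yellow [ 0.403 -0.268  0.051]
side
round [0.434 0.277 0.029]
sq [0.481 0.263 0.026]
heel [ 0.525 -0.068  0.129]
cap [ 0.536 -0.274  0.11 ]
pink [ 0.482 -0.198  0.107]
```

View pics/crop1.png

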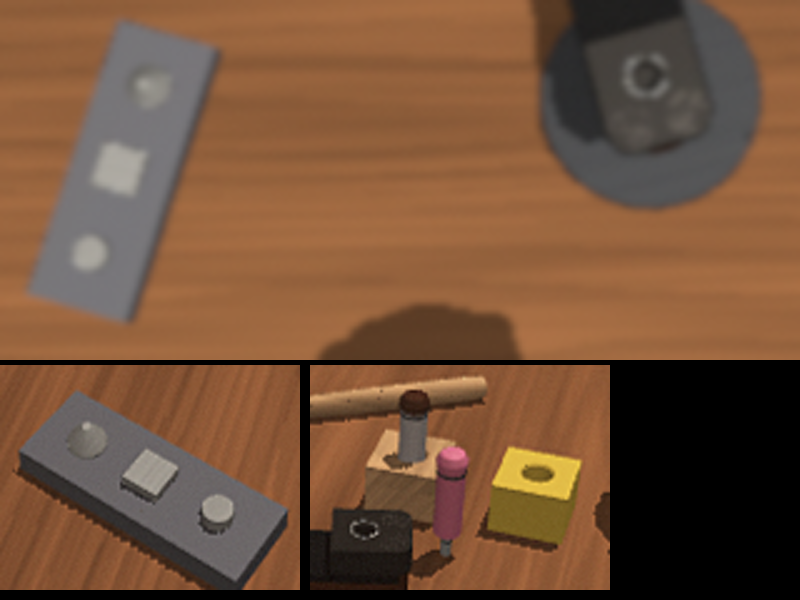

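The crop confirms it: the round flat stud is at crop (89,253), which is top px (172,318), at the robot end of the tray. The ringed hole is at crop (646,76), top px (311.5,274). The aluminium tool sits in the wooden block and the pink decoy stands beside it. I'll go over the heel first with the wrist camera.

```bash
cat >> h.py <<'E'
def go(x,y,z,yaw_deg):
    s=monitor.observe(); Rm=R.from_euler('xyz',s["tool_rot"]).as_matrix()
    t=Rm.T@(np.array([x,y,z])-s["tool_pos"])*100
    sp=-(yaw_deg-np.degrees(s["tool_rot"][2])); sp=(sp+180)%360-180
    print('shift cm',t.round(2),'spin',round(sp,1)); return t
E
python3 - <<'E'
from h import *
p,d,K,T=load('top0'); q,e,Ks,Ts=load('side0')
for n,a,b,z in [('hole',(311.5,274),(342,236),.13),('stud',(172.3,318.2),(337,416.5),.028)]:
    print(n,plane(K,T,*a,z).round(4),plane(Ks,Ts,*b,z).round(4))
go(.525,-.058,.25,-20)
E
```

```text
hole [ 0.5193 -0.0478  0.13  ] [ 0.518  -0.0437  0.13  ]
stud [0.4344 0.2726 0.028 ] [0.4342 0.2752 0.028 ]
shift cm [ 45.83 -26.23  -2.34] spin 43.5
```

Call:
send_rows(targets=[{"translation": [4.3, -2.4, -0.4], "spin": 0, "jaw": 1}, {"translation": [8.6, -4.8, -0.8], "spin": 0, "jaw": 1}, {"translation": [12.9, -7.2, -1.2], "spin": 0, "jaw": 1}, {"translation": [17.2, -9.6, -1.6], "spin": 0, "jaw": 1}, {"translation": [21.5, -12, -2], "spin": 0, "jaw": 1}], force=20)

```text
time: 0.6
tool_pos: [0.3592, -0.284, 0.2467]
tool_rot: [-3.141, 0.0, 0.409]
contact_force: [1.9, -0.7, -1.3]
opening: 0.0915
grip_force: 0.0
```

Call:
send_rows(targets=[{"translation": [4.3, -2.4, 0], "spin": 8, "jaw": 1}, {"translation": [8.6, -4.8, 0], "spin": 16, "jaw": 1}, {"translation": [12.9, -7.2, 0], "spin": 24, "jaw": 1}, {"translation": [17.2, -9.6, 0], "spin": 32, "jaw": 1}, {"translation": [21.5, -12, 0], "spin": 40, "jaw": 1}])

```text
time: 1.1
tool_pos: [0.4906, -0.1129, 0.2465]
tool_rot: [3.141, 0.0, -0.237]
contact_force: [0.4, -1.1, 0.6]
opening: 0.0917
grip_force: 0.0
```

Run:
```python
from h import *
s=monitor.observe(); print(s['time'],s['tool_pos'],s['tool_rot'])
go(.525,-.05,.25,-20)
```

```text
1.1 [ 0.49060541 -0.11285992  0.24651593] [ 3.14143853e+00  4.69527837e-04 -2.36784790e-01]
shift cm [ 1.87 -6.92 -0.35] spin 6.4
```

Call:
send_rows(targets=[{"translation": [0.8, -2.5, -0.2], "spin": 3, "jaw": 1}, {"translation": [1.4, -5, -0.3], "spin": 4, "jaw": 1}, {"translation": [1.9, -6.6, -0.3], "spin": 4, "jaw": 1}, {"translation": [1.9, -6.6, -0.3], "spin": 4, "jaw": 1}, {"translation": [1.9, -6.6, -0.3], "spin": 4, "jaw": 1}])

```text
time: 1.6
tool_pos: [0.5233, -0.0546, 0.2493]
tool_rot: [3.141, 0.001, -0.3]
contact_force: [0.4, -0.1, 0.5]
opening: 0.0919
grip_force: 0.0
```

Run:
```python
from h import *
p,d,K,T=snap('wrist','w1'); s=monitor.observe(); print(s['time'],s['tool_pos'],s['tool_rot'])
inv=lambda P:(lambda c:(K[0,0]*c[0]/-c[2]+K[0,2],K[1,1]*-c[1]/-c[2]+K[1,2]))(T[:3,:3].T@(np.array(P)-T[:3,3]))
print('expect hole',inv([.519,-.046,.13]))
```

```text
1.65 [ 0.52315323 -0.05507222  0.24941265] [ 3.14107732e+00  8.21573896e-04 -3.01304468e-01]
expect hole (np.float64(313.1305211830888), np.float64(246.3444835373312))
```

View pics/w1.png

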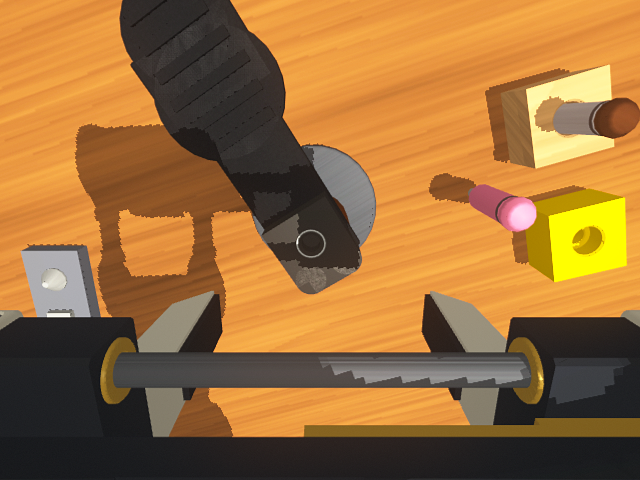

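The wrist view shows the ring in the heel at about (311,243), near where I predicted it. The aluminium tool is at (600,118), with the pink one at (515,212). Next I'll fit the ring and plan the stud approach.

```bash
cat >> h.py <<'E'
def ringfit(p,box,mode='bright'):
    u0,v0,u1,v1=box; g=cv2.cvtColor(p[v0:v1,u0:u1],cv2.COLOR_RGB2GRAY)
    _,m=cv2.threshold(g,0,255,cv2.THRESH_BINARY+cv2.THRESH_OTSU)
    cs,_=cv2.findContours(m,cv2.RETR_EXTERNAL,cv2.CHAIN_APPROX_NONE)
    out=[]
    for c in sorted(cs,key=len,reverse=True)[:3]:
        if len(c)>8: (x,y),ax,_=cv2.fitEllipse(c); out.append((x+u0,y+v0,ax))
    return out
E
python3 - <<'E'
from h import *
p,d,K,T=load('w1')
for r in ringfit(p,(290,222,332,264)):
    print(r, plane(K,T,r[0],r[1],.13), 'diam mm',np.array(r[2])/K[0,0]*280)
print('depth heel',dpt(K,T,d,311,265), dpt(K,T,d,300,220))
go(.45,.25,.17,-20)
E
```

```text
(307.38509368896484, 240.63474082946777, (26.494266510009766, 41.798152923583984)) [ 0.52455823 -0.04324946  0.13      ] diam mm [19.14768391 30.20796291]
(294.23912239074707, 261.44765853881836, (3.8352584838867188, 9.511470794677734)) [ 0.51170974 -0.0286046   0.13      ] diam mm [2.77178148 6.87403957]
depth heel [ 0.50525254 -0.03994817  0.13019899] [ 0.54118386 -0.04285794  0.12947133]
shift cm [-16.03 -26.97   7.94] spin 2.7
```

Run:
```python
from h import *
p,d,K,T=load('w1')
for th in (120,140,160):
    g=cv2.cvtColor(p,cv2.COLOR_RGB2GRAY)[226:262,293:330]
    c=np.argwhere(g>th)[:,::-1].astype(np.float32)
    if len(c)>8:
        (x,y),ax,_=cv2.fitEllipse(cv2.convexHull(c.astype(np.int32))); print(th,len(c),x+293,y+226,np.array(ax)/K[0,0]*280,plane(K,T,x+293,y+226,.13).round(4))
go(.435,.274,.15,-20)
```

```text
120 109 310.41139793395996 243.12507247924805 [19.72270333 20.98213821] [ 0.522  -0.0448  0.13  ]
140 85 310.39947509765625 243.10442352294922 [19.63122453 20.69498552] [ 0.522  -0.0448  0.13  ]
160 14 297.61578702926636 239.94512748718262 [1.87376008 6.28255443] [ 0.5272 -0.0364  0.13  ]
shift cm [-18.18 -28.81   9.94] spin 2.7
```

Call:
send_rows(targets=[{"translation": [-2.5, -4.1, 0], "spin": 0, "jaw": 1}, {"translation": [-5, -8.2, 0], "spin": 0, "jaw": 1}, {"translation": [-7.5, -12.3, 0.5], "spin": 0, "jaw": 1}, {"translation": [-10, -16.4, 2], "spin": 2, "jaw": 1}, {"translation": [-12.5, -20.5, 4], "spin": 2.7, "jaw": 1}])

```text
time: 2.15
tool_pos: [0.4654, 0.1768, 0.2111]
tool_rot: [-3.141, -0.002, -0.351]
contact_force: [-0.0, -0.0, -0.7]
opening: 0.0919
grip_force: 0.0
```

Run:
```python
from h import *
go(.435,.274,.15,-20)
```

```text
shift cm [-6.22 -8.07  6.1 ] spin -0.1
```

Call:
send_rows(targets=[{"translation": [-2, -2.6, 2], "spin": 0, "jaw": 1}, {"translation": [-4, -5.2, 4], "spin": 0, "jaw": 1}, {"translation": [-6, -7.8, 6], "spin": 0, "jaw": 1}, {"translation": [-6, -7.8, 6], "spin": 0, "jaw": 1}, {"translation": [-6, -7.8, 6], "spin": 0, "jaw": 1}])

```text
time: 2.65
tool_pos: [0.4358, 0.2693, 0.1505]
tool_rot: [3.141, 0.0, -0.348]
contact_force: [-0.3, 0.1, -0.3]
opening: 0.0923
grip_force: 0.0
```

Run:
```python
from h import *
p,d,K,T=snap('wrist','w2'); s=monitor.observe(); print(s['time'],s['tool_pos'],s['tool_rot'])
```

```text
2.7 [0.43643952 0.26896086 0.15104539] [ 3.14146463e+00 -7.66470805e-04 -3.48984122e-01]
```

View pics/w2.png

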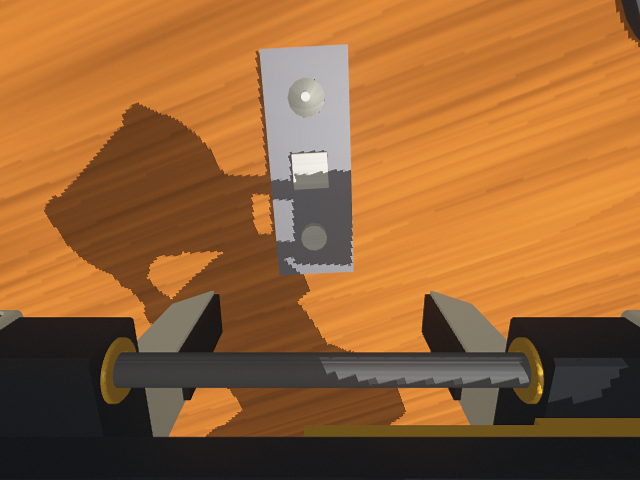

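The round head is at (314,237), the square at (310,170) and the cone at (306,97). Next I'll locate the round one precisely.

Run:
```python
from h import *
p,d,K,T=load('w2')
hsv=cv2.cvtColor(p,cv2.COLOR_RGB2HSV)
print(p[237,314],p[237,335],p[97,295],p[60,300])
# blueish tray vs. neutral/greenish steel
m=((p[:,:,2].astype(int)-p[:,:,0])<2)&(hsv[:,:,1]<60); box=m[75:260,285:335].astype(np.uint8)*255
n,l,st,ce=cv2.connectedComponentsWithStats(box)
for i in range(1,n):
    if st[i,4]>200:
        u,v=ce[i]+[285,75]; print(st[i],u,v, plane(K,T,u,v,.028).round(4), dpt(K,T,d,u,v).round(4))
        c=max(cv2.findContours((l==i).astype(np.uint8),0,1)[0],key=len); (x,y),r=cv2.minEnclosingCircle(c); print(' circle',x+285,y+75,r, plane(K,T,x+285,y+75,.028).round(4), 'mm',r/K[0,0]*.29e3)
go(.435,.274,.05,-20)
```

```text
[122 119 111] [85 81 82] [146 144 134] [178 176 181]
[   0    0   50  185 7829] 311.0959254055435 170.1367990803423 [0.4853 0.26   0.028 ] [0.4851 0.2602 0.0258]
 circle 309.5 167.0 95.20645141601562 [0.4878 0.2603 0.028 ] mm 71.26408175573906
shift cm [-0.32 -0.43 10.1 ] spin 0.0
```

Run:
```python
from h import *
p,d,K,T=load('w2')
P=p.astype(int)
for n,(u0,v0,u1,v1) in {'round':(296,218,333,258),'cone':(284,76,330,120)}.items():
    m=((P[:,:,0]-P[:,:,2])>8)[v0:v1,u0:u1].astype(np.uint8)
    c=max(cv2.findContours(m,0,1)[0],key=len); c=cv2.convexHull(c); (x,y),ax,_=cv2.fitEllipse(c)
    u,v=x+u0,y+v0; print(n,u,v,ax,'mm',np.array(ax)/K[0,0]*275,plane(K,T,u,v,.028).round(4),dpt(K,T,d,u,v).round(4))
```

```text
round 313.7948913574219 236.38594436645508 (25.468387603759766, 26.83481788635254) mm [18.07758707 19.04748603] [0.4383 0.2753 0.028 ] [0.4383 0.2753 0.0282]
cone 305.90496826171875 96.94118309020996 (36.43674087524414, 38.49134826660156) mm [25.8629783  27.32134875] [0.5324 0.2463 0.028 ] [0.5321 0.2462 0.0335]
```

Run:
```python
from h import *
go(.4383,.2753,.021,-20)
```

```text
shift cm [-0.05 -0.66 13.  ] spin 0.0
```

Call:
send_rows(targets=[{"translation": [0, -0.6, 2.5], "spin": 0, "jaw": 1}, {"translation": [0, -0.6, 5], "spin": 0, "jaw": 1}, {"translation": [0, -0.6, 7.5], "spin": 0, "jaw": 0.8}, {"translation": [0, -0.6, 9], "spin": 0, "jaw": 0.6}, {"translation": [0, -0.6, 9], "spin": 0, "jaw": 0.6}])

```text
time: 3.2
tool_pos: [0.4379, 0.2737, 0.0597]
tool_rot: [3.14, 0.002, -0.351]
contact_force: [0.1, 0.2, 0.7]
opening: 0.0721
grip_force: 0.0
```

Run:
```python
from h import *
go(.4383,.2753,.021,-20)
```

```text
shift cm [-0.01 -0.17  3.87] spin -0.1
```

Call:
send_rows(targets=[{"translation": [0, -0.1, 1.5], "spin": 0, "jaw": 0.5}, {"translation": [0, -0.1, 2.7], "spin": 0, "jaw": 0.5}, {"translation": [0, -0.1, 3.6], "spin": 0, "jaw": 0.5}, {"translation": [0, -0.1, 3.9], "spin": 0, "jaw": 0.5}, {"translation": [0, -0.1, 3.9], "spin": 0, "jaw": 0.5}])

```text
time: 3.7
tool_pos: [0.4382, 0.2763, 0.0215]
tool_rot: [3.141, 0.0, -0.349]
contact_force: [-1.4, 0.4, -0.3]
opening: 0.0458
grip_force: 0.0
```

Run:
```python
from h import *
for i in range(3): snap('wrist','w3'); s=monitor.observe(); print(s['tool_pos'],s['contact_force'])
```

```text
[0.43839415 0.27644631 0.02185134] [ 0.09138078 -0.18464672  0.73504821]
[0.43850263 0.2765958  0.02202328] [-0.62092979 -0.00419854 -1.10567456]
[0.43854069 0.27665476 0.02212792] [ 0.44742395  0.41422271 -0.22113118]
```

Call:
send_rows(targets=[{"translation": [0, 0, 0.1], "spin": 0, "jaw": 0.35}, {"translation": [0, 0, 0.1], "spin": 0, "jaw": 0.2}, {"translation": [0, 0, 0.1], "spin": 0, "jaw": 0.1}, {"translation": [0, 0, 0.1], "spin": 0, "jaw": 0.1}, {"translation": [0, 0, 0.1], "spin": 0, "jaw": 0.1}], force=15)

```text
time: 4.35
tool_pos: [0.438, 0.2761, 0.0207]
tool_rot: [3.141, 0.0, -0.348]
contact_force: [-0.7, -2.9, 2.3]
opening: 0.019
grip_force: 15.0
```

Call:
send_rows(targets=[{"translation": [0, 0, 0], "spin": 0, "jaw": 0.1}, {"translation": [0, 0, 0], "spin": 0, "jaw": 0.1}, {"translation": [0, 0, 0], "spin": 0, "jaw": 0.1}, {"translation": [0, 0, 0], "spin": 0, "jaw": 0.1}, {"translation": [0, 0, 0], "spin": 0, "jaw": 0.1}])

```text
time: 4.85
tool_pos: [0.438, 0.2762, 0.0207]
tool_rot: [3.141, 0.0, -0.348]
contact_force: [-1.6, -4.2, 4.5]
opening: 0.0187
grip_force: 15.0
```

Call:
send_rows(targets=[{"translation": [0, 0, -1], "spin": 0, "jaw": 0.1}, {"translation": [0, 0, -3], "spin": 0, "jaw": 0.1}, {"translation": [0, 0, -7], "spin": 0, "jaw": 0.1}, {"translation": [0, 0, -12], "spin": 0, "jaw": 0.1}, {"translation": [0, 0, -17], "spin": 0, "jaw": 0.1}])

```text
time: 5.35
tool_pos: [0.438, 0.277, 0.1928]
tool_rot: [-3.14, 0.0, -0.348]
contact_force: [1.0, 1.2, -0.8]
opening: 0.0187
grip_force: 15.0
```

Run:
```python
from h import *
s=monitor.observe(); print(s['opening'],s['grip_force'])
p,d,K,T=snap('wrist','w4'); p2,_,K2,T2=snap('side','s4')
inv=lambda P,K,T:(lambda c:(K[0,0]*c[0]/-c[2]+K[0,2],K[1,1]*-c[1]/-c[2]+K[1,2]))(T[:3,:3].T@(np.array(P)-T[:3,3]))
u,v=map(int,inv(s['tool_pos'],K2,T2)); print(u,v)
b=cv2.resize(p2[v-40:v+40,u-50:u+50],None,fx=5,fy=5,interpolation=cv2.INTER_CUBIC)
w=cv2.resize(p[300:400,230:410],None,fx=1.6,fy=1.6)
im=np.zeros((600,800,3),np.uint8); im[:400,:500]=b; im[410:570,:288]=w
cv2.imwrite('pics/c4.png',im[:,:,::-1]); go(.522,-.0445,.20,-20)
```

```text
0.018729010493260798 15.000184625387192
336 340
shift cm [18.56 27.65 -0.29] spin 0.1
```

View pics/c4.png

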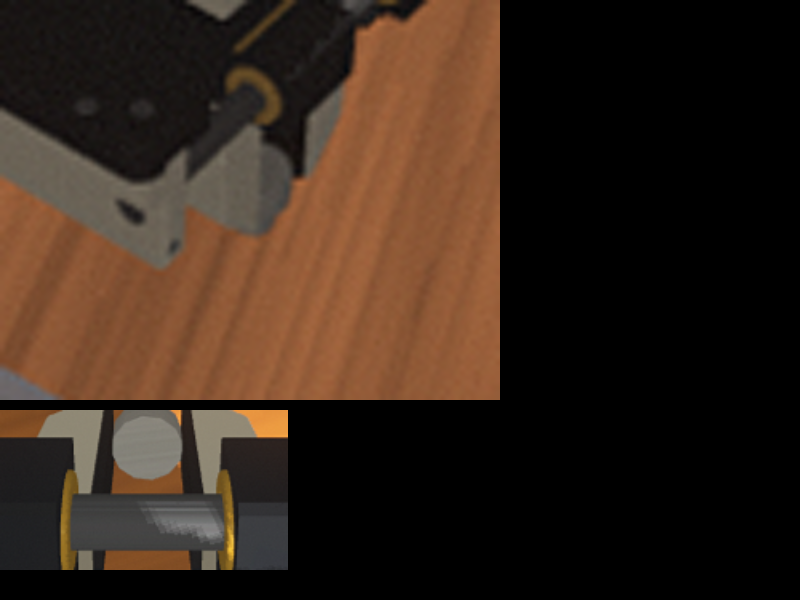

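The stud is held: the wrist crop has the head at about px (322,322). I'll measure where it sits in the tool frame.

Run:
```python
from h import *
p,d,K,T=load('w4'); c=get_calibration('wrist'); H=np.array(c['hand_eye'])
P=cv2.cvtColor(p,cv2.COLOR_RGB2GRAY); hs=cv2.cvtColor(p,cv2.COLOR_RGB2HSV)
g=p.astype(int)[295:348,295:350]
m=((abs(g[:,:,0]-g[:,:,2])<22)&(g.mean(2)>118)).astype(np.uint8); m=cv2.morphologyEx(m,cv2.MORPH_OPEN,np.ones((5,5)))
ct=max(cv2.findContours(m,0,1)[0],key=len); (x,y),r=cv2.minEnclosingCircle(ct); print(cv2.boundingRect(ct),x+295,y+295,r)
e=cv2.fitEllipse(ct);print(e)
for (u,v) in [(x+295,y+295),(322,322)]:
    print('tool pt',plane(K,H,u,v,-.0073)*1000)
D=d[322,322]; print('depth pt tool', dpt(K,H,d,322,322)*1000)
```

```text
(6, 9, 42, 39) 321.5 323.0 21.66227912902832
((26.493885040283203, 28.090011596679688), (38.09778594970703, 42.179317474365234), 90.30107879638672)
tool pt [-0.26888414 -0.78078232 -7.3       ]
tool pt [ 0.22065239 -0.56333048 -7.3       ]
depth pt tool [-0.09569958 -0.56235364 -6.73312244]
```

Call:
send_rows(targets=[{"translation": [2.6, 3.9, -0.5], "spin": 0, "jaw": 0.1}, {"translation": [5.2, 7.8, -1], "spin": 0, "jaw": 0.1}, {"translation": [7.8, 11.7, -1.5], "spin": 0, "jaw": 0.1}, {"translation": [10.4, 15.6, -2], "spin": 0, "jaw": 0.1}, {"translation": [13, 19.5, -2], "spin": 0, "jaw": 0.1}])

```text
time: 5.95
tool_pos: [0.4946, 0.0475, 0.2113]
tool_rot: [-3.14, -0.002, -0.348]
contact_force: [0.8, 0.5, -0.4]
opening: 0.0188
grip_force: 15.0
```

Call:
send_rows(targets=[{"translation": [2.6, 3.9, 0], "spin": 0, "jaw": 0.1}, {"translation": [4.5, 6.8, 0], "spin": 0, "jaw": 0.1}, {"translation": [5.5, 8.1, 0], "spin": 0, "jaw": 0.1}, {"translation": [5.5, 8.1, 0], "spin": 0, "jaw": 0.1}, {"translation": [5.5, 8.1, 0], "spin": 0, "jaw": 0.1}])

```text
time: 6.45
tool_pos: [0.5177, -0.0451, 0.2103]
tool_rot: [-3.141, 0.001, -0.348]
contact_force: [0.1, 0.5, 0.2]
opening: 0.0186
grip_force: 15.0
```

```bash
cat > hole.py <<'E'
from h import *
import sys
p,d,K,T=snap('wrist',sys.argv[1]); s=monitor.observe(); print(s['time'],s['tool_pos'],s['tool_rot'],s['opening'])
inv=lambda P:(lambda c:(K[0,0]*c[0]/-c[2]+K[0,2],K[1,1]*-c[1]/-c[2]+K[1,2]))(T[:3,:3].T@(np.array(P)-T[:3,3]))
u,v=map(int,inv([.522,-.0448,.13])); print('exp',u,v)
g=cv2.cvtColor(p,cv2.COLOR_RGB2GRAY)[v-24:v+24,u-24:u+24]
for th in (110,130,150):
    c=np.argwhere(g>th)[:,::-1]
    if len(c)>20:
        (x,y),ax,_=cv2.fitEllipse(cv2.convexHull(c.astype(np.int32))); x+=u-24;y+=v-24
        print(th,len(c),x,y,ax,plane(K,T,x,y,.13).round(4))
cv2.imwrite('pics/g_%s.png'%sys.argv[1],cv2.resize(p[v-60:v+100,u-100:u+100],None,fx=3,fy=3)[:,:,::-1])
go(.5218,-.0453,.16,-20)
E
python3 hole.py w5
```

```text
6.5 [ 0.51762051 -0.04467863  0.2104715 ] [-3.14098165e+00  5.81080459e-04 -3.47411419e-01] 0.019149045474006858
exp 320 249
110 365 320.4062023162842 245.26014518737793 (34.08217239379883, 44.667938232421875) [ 0.5247 -0.046   0.13  ]
130 202 319.8529281616211 249.79919052124023 (32.76667404174805, 33.63053894042969) [ 0.5219 -0.0446  0.13  ]
150 170 319.89801597595215 249.8467788696289 (32.7353515625, 33.047664642333984) [ 0.5219 -0.0446  0.13  ]
shift cm [ 0.42 -0.08  5.05] spin 0.1
```

Call:
send_rows(targets=[{"translation": [0.2, -0.05, 1.5], "spin": 0, "jaw": 0.1}, {"translation": [0.42, -0.1, 3], "spin": 0, "jaw": 0.1}, {"translation": [0.42, -0.1, 4.5], "spin": 0, "jaw": 0.1}, {"translation": [0.42, -0.1, 5.4], "spin": 0, "jaw": 0.1}, {"translation": [0.42, -0.1, 5.4], "spin": 0, "jaw": 0.1}])

```text
time: 7.0
tool_pos: [0.5213, -0.0452, 0.1556]
tool_rot: [3.141, 0.002, -0.347]
contact_force: [-0.3, -0.5, -0.9]
opening: 0.0192
grip_force: 15.0
```

Run:
```python
from h import *
read_camera('side'); s=monitor.observe(); print(s['time'],s['tool_pos'],s['contact_force']); go(.5217,-.045,.1327,-20)
```

```text
7.05 [ 0.5219066  -0.04555842  0.15654288] [-0.14562956 -0.03859167 -0.26094486]
shift cm [-0.04 -0.05  2.38] spin 0.1
```

Call:
send_rows(targets=[{"translation": [0, 0, 0.7], "spin": 0, "jaw": 0.1}, {"translation": [0, 0, 1.1], "spin": 0, "jaw": 0.1}, {"translation": [0, 0, 1.4], "spin": 0, "jaw": 0.1}, {"translation": [0, 0, 1.6], "spin": 0, "jaw": 0.1}, {"translation": [0, 0, 1.8], "spin": 0, "jaw": 0.1}])

```text
time: 7.55
tool_pos: [0.5222, -0.0466, 0.1386]
tool_rot: [3.142, -0.0, -0.348]
contact_force: [-0.1, 0.4, -0.5]
opening: 0.0188
grip_force: 15.0
```

Call:
send_rows(targets=[{"translation": [0, 0, 0.1], "spin": 0, "jaw": 0.1}, {"translation": [0, 0, 0.2], "spin": 0, "jaw": 0.1}, {"translation": [0, 0, 0.3], "spin": 0, "jaw": 0.1}, {"translation": [0, 0, 0.4], "spin": 0, "jaw": 0.1}, {"translation": [0, 0, 0.5], "spin": 0, "jaw": 0.1}])

```text
time: 8.05
tool_pos: [0.5222, -0.0466, 0.1336]
tool_rot: [3.142, -0.0, -0.348]
contact_force: [-0.1, -0.5, 0.7]
opening: 0.0191
grip_force: 15.0
```

Call:
send_rows(targets=[{"translation": [0, 0, 0.05], "spin": 0, "jaw": 0.1}, {"translation": [0, 0, 0.1], "spin": 0, "jaw": 0.1}, {"translation": [0, 0, 0.15], "spin": 0, "jaw": 0.1}, {"translation": [0, 0, 0.15], "spin": 0, "jaw": 0.1}, {"translation": [0, 0, 0.15], "spin": 0, "jaw": 0.1}])

```text
time: 8.55
tool_pos: [0.5222, -0.0466, 0.1326]
tool_rot: [3.142, -0.001, -0.348]
contact_force: [-1.9, -0.0, 5.5]
opening: 0.0191
grip_force: 15.0
```

Call:
send_rows(targets=[{"translation": [0, 0, 0], "spin": 0, "jaw": 0.25}, {"translation": [0, 0, 0], "spin": 0, "jaw": 0.4}, {"translation": [0, 0, 0], "spin": 0, "jaw": 0.5}, {"translation": [0, 0, 0], "spin": 0, "jaw": 0.5}, {"translation": [0, 0, 0], "spin": 0, "jaw": 0.5}])

```text
time: 9.05
tool_pos: [0.5221, -0.0466, 0.132]
tool_rot: [3.141, 0.0, -0.348]
contact_force: [-0.4, 0.3, -1.3]
opening: 0.0454
grip_force: 0.0
```

Call:
send_rows(targets=[{"translation": [0, 0, -1], "spin": 0, "jaw": 0.5}, {"translation": [0, 0, -3], "spin": 0, "jaw": 0.5}, {"translation": [0, 0, -6], "spin": 0, "jaw": 0.5}, {"translation": [0, 0, -8], "spin": 0, "jaw": 0.5}, {"translation": [0, 0, -8], "spin": 0, "jaw": 0.5}])

```text
time: 9.55
tool_pos: [0.5238, -0.0469, 0.2158]
tool_rot: [-3.141, -0.007, -0.348]
contact_force: [0.9, -0.2, 0.3]
opening: 0.0459
grip_force: 0.0
```

```bash
cat > studfit.py <<'E'
from h import *
import sys
p,d,K,T=snap('wrist',sys.argv[1]); s=monitor.observe(); print(s['time'],s['tool_pos'],s['tool_rot'],s['opening'])
inv=lambda P:(lambda c:(K[0,0]*c[0]/-c[2]+K[0,2],K[1,1]*-c[1]/-c[2]+K[1,2]))(T[:3,:3].T@(np.array(P)-T[:3,3]))
u,v=map(int,inv([.5219,-.0446,.14])); print('exp',u,v)
print('heights', dpt(K,T,d,u,v), [round(float(dpt(K,T,d,u+a,v+b)[2]),4) for a,b in ((9,0),(-9,0),(0,9),(0,-9))])
b=cv2.resize(p[v-60:v+60,u-80:u+80],None,fx=4,fy=4,interpolation=cv2.INTER_CUBIC); cv2.imwrite(f'pics/z_{sys.argv[1]}.png',b[:,:,::-1])
print('crop origin',u-80,v-60)
E
python3 studfit.py w6
```

```text
9.6 [ 0.52287436 -0.04671186  0.2137879 ] [-3.14125418 -0.00363642 -0.3483399 ] 0.04652385526432439
exp 320 262
heights [ 0.52205458 -0.04436364  0.13941249] [0.1397, 0.1395, 0.1395, 0.1398]
crop origin 240 202
```

View pics/z_w6.png

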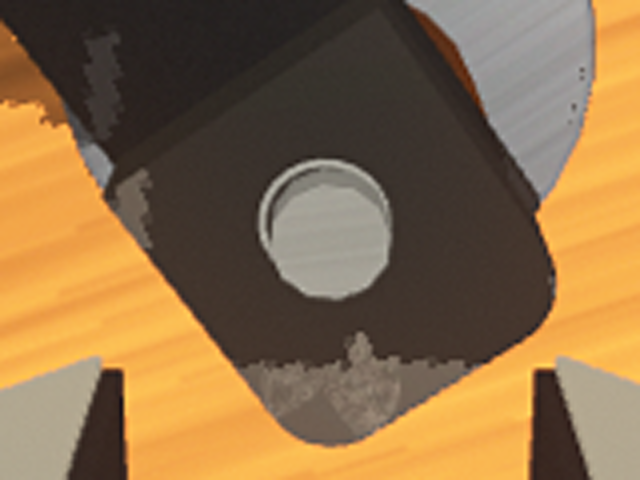

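The head is flat at crop (331,242). Its depth is a uniform 0.1395–0.1398, so it's seated and level. On to the setter.

Run:
```python
from h import *
p,d,K,T=load('w6'); P=p.astype(int)
g=P[235:285,300:345]; m=(g.mean(2)>130).astype(np.uint8); 
m=cv2.morphologyEx(m,cv2.MORPH_OPEN,cv2.getStructuringElement(cv2.MORPH_ELLIPSE,(9,9)))
c=max(cv2.findContours(m,0,1)[0],key=len); (x,y),ax,_=cv2.fitEllipse(cv2.convexHull(c)); x+=300;y+=235
print(x,y,ax,plane(K,T,x,y,.14), plane(K,T,322.75,262.5,.14)); go(.53,-.275,.25,-55)
```

```text
321.99519538879395 261.73389434814453 (28.014137268066406, 29.62795639038086) [ 0.52198967 -0.04570531  0.14      ] [ 0.52133282 -0.04598296  0.14      ]
shift cm [ 8.48 21.21 -3.6 ] spin 35.0
```

Stud head centre is about (0.5217, -0.0458).

Call:
send_rows(targets=[{"translation": [1.7, 4.2, -1], "spin": 7, "jaw": 0.6}, {"translation": [3.4, 8.4, -2], "spin": 14, "jaw": 0.7}, {"translation": [5.1, 12.6, -3], "spin": 21, "jaw": 0.7}, {"translation": [6.8, 16.8, -3.6], "spin": 28, "jaw": 0.7}, {"translation": [8.5, 21, -3.6], "spin": 35, "jaw": 0.7}])

```text
time: 10.1
tool_pos: [0.5301, -0.2747, 0.248]
tool_rot: [3.142, 0.0, -0.964]
contact_force: [0.1, 0.4, 0.6]
opening: 0.0645
grip_force: 0.0
```

Call:
send_rows(targets=[{"translation": [0, 0, 0], "spin": 0, "jaw": 0.7}, {"translation": [0, 0, 0], "spin": 0, "jaw": 0.7}, {"translation": [0, 0, 0], "spin": 0, "jaw": 0.7}, {"translation": [0, 0, 0], "spin": 0, "jaw": 0.7}, {"translation": [0, 0, 0], "spin": 0, "jaw": 0.7}])

```text
time: 10.6
tool_pos: [0.5306, -0.2717, 0.2483]
tool_rot: [-3.142, -0.0, -0.957]
contact_force: [-0.4, 0.2, 0.6]
opening: 0.064
grip_force: 0.0
```

Run:
```python
from h import *
p,d,K,T=snap('wrist','w7'); s=monitor.observe(); print(s['time'],s['tool_pos'],s['tool_rot'],s['opening'])
```

```text
10.65 [ 0.53057777 -0.2718894   0.24839566] [-3.14151170e+00 -2.67401447e-04 -9.57403636e-01] 0.06411177981842422
```

View pics/w7.png

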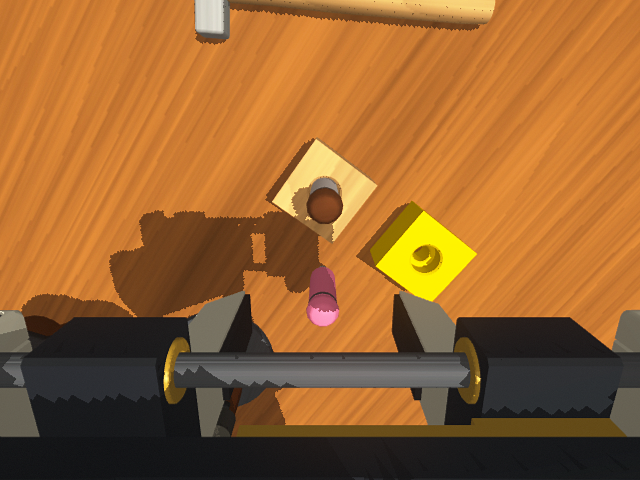

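The aluminium setter's cap is at (325,205), in the wooden block with its top centred near (323,191). The pink decoy at (323,310) is directly on the tool's −x side, off the finger line.

```bash
cat > setter.py <<'E'
from h import *
def capfit(p,box):
    u0,v0,u1,v1=box; h=cv2.cvtColor(p[v0:v1,u0:u1],cv2.COLOR_RGB2HSV)
    m=((h[:,:,2]<150)&((h[:,:,0]<14)|(h[:,:,0]>170))&(h[:,:,1]>90)).astype(np.uint8)
    m=cv2.morphologyEx(m,cv2.MORPH_OPEN,cv2.getStructuringElement(cv2.MORPH_ELLIPSE,(7,7)))
    c=max(cv2.findContours(m,0,1)[0],key=cv2.contourArea); (x,y),ax,_=cv2.fitEllipse(cv2.convexHull(c)); return x+u0,y+v0,ax
E
python3 - <<'E'
from setter import *
p,d,K,T=load('w7'); print(p[208,325],p[205,345],p[225,300])
u,v,ax=capfit(p,(298,178,352,232)); print('cap',u,v,ax,'mm',np.array(ax)/K[0,0]*300)
for z in (.10,.105,.11,.116): print(z,plane(K,T,u,v,z).round(4))
print('cap depth',dpt(K,T,d,325,208), 'block depth',dpt(K,T,d,290,195).round(4))
h=cv2.cvtColor(p,cv2.COLOR_RGB2HSV); y=((h[:,:,1]<140)&(h[:,:,1]>40)&(h[:,:,2]>150)).astype(np.uint8)[130:250,260:385]
c=max(cv2.findContours(y,0,1)[0],key=cv2.contourArea); r=cv2.minAreaRect(c); print('block',np.array(r[0])+[260,130],r[1:],plane(K,T,r[0][0]+260,r[0][1]+130,.05).round(4))
E
```

```text
[132  72  36] [252 222 129] [110  65  31]
cap 324.32524490356445 205.51821899414062 (35.69194030761719, 36.03384017944336) mm [27.63743475 27.90217898]
0.1 [ 0.5398 -0.2871  0.1   ]
0.105 [ 0.5405 -0.288   0.105 ]
0.11 [ 0.5411 -0.2888  0.11  ]
0.116 [ 0.5419 -0.2899  0.116 ]
cap depth [ 0.54029125 -0.28849511  0.11546426] block depth [ 0.565  -0.2683  0.0495]
block [323.43999863 192.08000183] ((76.0, 76.0), 36.86989974975586) [ 0.5413 -0.2885  0.05  ]
```

Run:
```python
from h import *
go(.541,-.2883,.19,-55)
```

```text
shift cm [1.94 0.09 5.84] spin 0.1
```

Call:
send_rows(targets=[{"translation": [0.9, 0.1, 3], "spin": 0, "jaw": 0.7}, {"translation": [1.9, 0.1, 5.8], "spin": 0, "jaw": 0.7}, {"translation": [1.9, 0.1, 5.8], "spin": 0, "jaw": 0.7}, {"translation": [1.9, 0.1, 5.8], "spin": 0, "jaw": 0.7}, {"translation": [1.9, 0.1, 5.8], "spin": 0, "jaw": 0.7}])

```text
time: 11.15
tool_pos: [0.5411, -0.289, 0.192]
tool_rot: [-3.141, -0.003, -0.959]
contact_force: [0.1, -0.1, 1.1]
opening: 0.0643
grip_force: 0.0
```

Run:
```python
from setter import *
p,d,K,T=snap('wrist','w8'); s=monitor.observe(); print(s['time'],s['tool_pos'],s['tool_rot'],s['opening'])
inv=lambda P:(lambda c:(K[0,0]*c[0]/-c[2]+K[0,2],K[1,1]*-c[1]/-c[2]+K[1,2]))(T[:3,:3].T@(np.array(P)-T[:3,3]))
a,b=map(int,inv([.541,-.2883,.105])); print(a,b)
u,v,ax=capfit(p,(a-34,b-34,a+34,b+34)); print('cap',u,v,ax)
for z in (.10,.105,.11): print(z,plane(K,T,u,v,z).round(4))
# two-view triangulation with w7
p0,_,K0,T0=load('w7'); o1,d1=ray(K0,T0,324.3,205.5); o2,d2=ray(K,T,u,v)
t=np.linalg.lstsq(np.c_[d1,-d2],o2-o1,rcond=None)[0]; print('tri',o1+d1*t[0],o2+d2*t[1])
go(.541,-.2883,.063,-55)
```

```text
11.2 [ 0.54106216 -0.28909784  0.19214563] [-3.14057708e+00 -2.91256387e-03 -9.58784465e-01] 0.06421740840595272
322 252
cap 322.82616806030273 253.2135887145996 (41.86549377441406, 42.45561218261719)
0.1 [ 0.5395 -0.2867  0.1   ]
0.105 [ 0.5405 -0.2881  0.105 ]
0.11 [ 0.5415 -0.2894  0.11  ]
tri [ 0.54042806 -0.28790038  0.10448122] [ 0.54041925 -0.28790607  0.10448139]
shift cm [-0.11 -0.03 12.91] spin 0.1
```

Call:
send_rows(targets=[{"translation": [-0.1, 0, 3.5], "spin": 0, "jaw": 0.7}, {"translation": [-0.1, 0, 7], "spin": 0, "jaw": 0.7}, {"translation": [-0.1, 0, 10], "spin": 0, "jaw": 0.7}, {"translation": [-0.1, 0, 12], "spin": 0, "jaw": 0.7}, {"translation": [-0.1, 0, 12.9], "spin": 0, "jaw": 0.7}])

```text
time: 11.7
tool_pos: [0.5395, -0.2878, 0.0604]
tool_rot: [3.141, 0.001, -0.959]
contact_force: [-0.3, 0.3, 0.0]
opening: 0.0644
grip_force: 0.0
```

Call:
send_rows(targets=[{"translation": [0, 0, 0], "spin": 0, "jaw": 0.5}, {"translation": [0, 0, 0], "spin": 0, "jaw": 0.4}, {"translation": [0, 0, 0], "spin": 0, "jaw": 0.2}, {"translation": [0, 0, 0], "spin": 0, "jaw": 0.15}, {"translation": [0, 0, 0], "spin": 0, "jaw": 0.15}], force=35)

```text
time: 12.2
tool_pos: [0.5402, -0.2885, 0.062]
tool_rot: [-3.141, -0.001, -0.959]
contact_force: [-0.4, -0.2, 1.0]
opening: 0.0291
grip_force: 0.4
```

Call:
send_rows(targets=[{"translation": [0, 0, 0], "spin": 0, "jaw": 0.15}, {"translation": [0, 0, 0], "spin": 0, "jaw": 0.15}, {"translation": [0, 0, 0], "spin": 0, "jaw": 0.15}, {"translation": [0, 0, 0], "spin": 0, "jaw": 0.15}, {"translation": [0, 0, 0], "spin": 0, "jaw": 0.15}])

```text
time: 12.7
tool_pos: [0.5402, -0.2887, 0.0619]
tool_rot: [-3.141, -0.001, -0.959]
contact_force: [-1.2, -0.4, 5.4]
opening: 0.0267
grip_force: 35.0
```

Call:
send_rows(targets=[{"translation": [0, 0, -0.6], "spin": 0, "jaw": 0.15}, {"translation": [0, 0, -1.6], "spin": 0, "jaw": 0.15}, {"translation": [0, 0, -3], "spin": 0, "jaw": 0.15}, {"translation": [0, 0, -4.6], "spin": 0, "jaw": 0.15}, {"translation": [0, 0, -6.4], "spin": 0, "jaw": 0.15}])

```text
time: 13.2
tool_pos: [0.5398, -0.2881, 0.1264]
tool_rot: [3.142, 0.0, -0.959]
contact_force: [0.2, -0.4, -0.9]
opening: 0.0269
grip_force: 35.0
```

Call:
send_rows(targets=[{"translation": [0, 0, -2.5], "spin": 0, "jaw": 0.15}, {"translation": [0, 0, -5.5], "spin": 0, "jaw": 0.15}, {"translation": [0, 0, -8.5], "spin": 0, "jaw": 0.15}, {"translation": [0, 0, -11], "spin": 0, "jaw": 0.15}, {"translation": [0, 0, -12], "spin": 0, "jaw": 0.15}])

```text
time: 13.7
tool_pos: [0.5407, -0.2887, 0.2491]
tool_rot: [-3.14, -0.005, -0.959]
contact_force: [0.3, -0.1, -2.1]
opening: 0.0267
grip_force: 35.0
```

Run:
```python
from h import *
s=monitor.observe(); print(s['time'],s['tool_pos'],s['tool_rot'],s['opening'],s['contact_force'])
go(.5217,-.0458,.26,-55)
```

```text
13.7 [ 0.54066081 -0.28872783  0.24908529] [-3.13968927 -0.0053319  -0.95915848] 0.02672941273708075 [ 0.27527651 -0.12408041 -2.05774227]
shift cm [-20.97 -12.4   -1.18] spin 0.0
```

Call:
send_rows(targets=[{"translation": [-3.8, -2.2, -0.3], "spin": 0, "jaw": 0.15}, {"translation": [-7.6, -4.5, -0.6], "spin": 0, "jaw": 0.15}, {"translation": [-11.4, -6.7, -0.6], "spin": 0, "jaw": 0.15}, {"translation": [-15.2, -9, -0.6], "spin": 0, "jaw": 0.15}, {"translation": [-18.5, -11, -0.6], "spin": 0, "jaw": 0.15}])

```text
time: 14.2
tool_pos: [0.5228, -0.0714, 0.2509]
tool_rot: [3.141, 0.001, -0.959]
contact_force: [-0.3, -0.0, -2.3]
opening: 0.0267
grip_force: 35.0
```

Call:
send_rows(targets=[{"translation": [-1.5, -0.8, 0], "spin": 0, "jaw": 0.15}, {"translation": [-2.3, -1.3, 0], "spin": 0, "jaw": 0.15}, {"translation": [-2.3, -1.3, 0], "spin": 0, "jaw": 0.15}, {"translation": [-2.3, -1.3, 0], "spin": 0, "jaw": 0.15}, {"translation": [-2.3, -1.3, 0], "spin": 0, "jaw": 0.15}])

```text
time: 14.7
tool_pos: [0.5213, -0.0485, 0.2509]
tool_rot: [3.141, -0.0, -0.961]
contact_force: [-0.3, -0.3, -1.4]
opening: 0.0271
grip_force: 35.0
```

Run:
```python
from h import *
p,d,K,T=snap('wrist','w9'); s=monitor.observe(); print(s['time'],s['tool_pos'],s['tool_rot'],s['opening'])
q,e,K2,T2=snap('side','s9')
inv=lambda P,K,T:(lambda c:(K[0,0]*c[0]/-c[2]+K[0,2],K[1,1]*-c[1]/-c[2]+K[1,2]))(T[:3,:3].T@(np.array(P)-T[:3,3]))
tip=np.array(s['tool_pos'])-[0,0,.056]
print('tip wrist',inv(tip,K,T),'stud',inv([.5217,-.0458,.14],K,T),'tip side',inv(tip,K2,T2))
u,v=map(int,inv(tip,K2,T2)); w=p[150:400,200:440]
im=np.zeros((600,800,3),np.uint8); a=cv2.resize(w,None,fx=1.8,fy=1.8); im[:450,:432]=a
b=cv2.resize(q[v-60:v+60,u-45:u+45],None,fx=4,fy=4,interpolation=cv2.INTER_CUBIC); im[:480,436:796]=b
print('origins',(200,150),1.8,(u-45,v-60),4); cv2.imwrite('pics/c9.png',im[:,:,::-1])
```

```text
14.75 [ 0.52125206 -0.04849086  0.25094739] [ 3.14125773e+00 -8.35445681e-05 -9.60803381e-01] 0.026823455191946798
tip wrist (np.float64(323.128567647801), np.float64(268.33327711254395)) stud (np.float64(320.1375411168936), np.float64(243.28092169193263)) tip side (np.float64(342.07955323160644), np.float64(205.63206039026636))
origins (200, 150) 1.8 (297, 145) 4
```

View pics/c9.png

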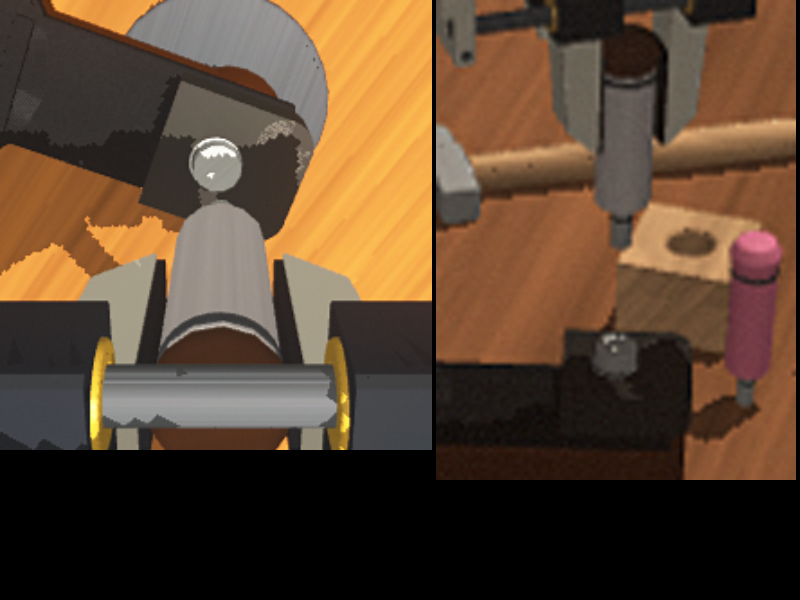

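The setter is held with its tip at side px (343,207), against (342,206) predicted. The stud is at wrist px (319,241). Next I'll check tilt and plunger alignment numerically.

Run:
```python
from h import *
p,d,K,T=load('w9'); q,e,K2,T2=load('s9'); H=np.array(get_calibration('wrist')['hand_eye'])
inv=lambda P,K,T:np.array((lambda c:(K[0,0]*c[0]/-c[2]+K[0,2],K[1,1]*-c[1]/-c[2]+K[1,2]))(T[:3,:3].T@(np.array(P)-T[:3,3]))).round(1)
print('front edge exp',inv([.013,0,.032],K,H),'seen',(322.8,262.2))
tp=np.array([.52125,-.0485,.25095])
for n,z in(('tip',-.056),('under',-.032),('top barrel',.03)): 
    a=inv(tp+[0,0,z],K2,T2); print(n,a,'crop',(a-[297,145])*4+[436,0])
# stud head fit
g=cv2.cvtColor(p,cv2.COLOR_RGB2GRAY)[222:262,300:340]
for th in(110,130):
    m=cv2.morphologyEx((g>th).astype(np.uint8),cv2.MORPH_OPEN,np.ones((3,3))); n,l,st,ce=cv2.connectedComponentsWithStats(m); 
    print(th,st[1:].tolist(),[plane(K,T,*(x+[300,222]),.14).round(4) for x in ce[1:]])
# depth: barrel front line, tool frame
for v in (275,290,305,320):
    print(v,(dpt(K,H,d,322,v)*1000).round(1))
go(.5217,-.0458,.21,-55)
```

```text
front edge exp [323.4 261.8] seen (322.8, 262.2)
tip [342.1 205.6] crop [616.4 242.4]
under [342.5 194.5] crop [618. 198.]
top barrel [343.6 164.1] crop [622.4  76.4]
110 [[7, 4, 27, 30, 650]] [array([ 0.5227, -0.0474,  0.14  ])]
130 [[7, 4, 27, 30, 584]] [array([ 0.5221, -0.047 ,  0.14  ])]
275 [12.8 -0.7 14.3]
290 [12.7 -0.8 -2.5]
305 [ 12.7  -0.8 -17. ]
320 [ 12.7  -0.8 -29.2]
shift cm [-0.18 -0.19  4.1 ] spin -0.0
```

Call:
send_rows(targets=[{"translation": [-0.1, -0.15, 1], "spin": 0, "jaw": 0.15}, {"translation": [-0.15, -0.2, 2.2], "spin": 0, "jaw": 0.15}, {"translation": [-0.15, -0.2, 3.3], "spin": 0, "jaw": 0.15}, {"translation": [-0.15, -0.2, 4], "spin": 0, "jaw": 0.15}, {"translation": [-0.15, -0.2, 4.3], "spin": 0, "jaw": 0.15}])

```text
time: 15.3
tool_pos: [0.5214, -0.0448, 0.2068]
tool_rot: [3.14, 0.001, -0.959]
contact_force: [-0.0, -0.1, -1.7]
opening: 0.0269
grip_force: 35.0
```

Run:
```python
from h import *
F=[]
for i in range(8): read_camera('side'); s=monitor.observe(); F.append([*s['tool_pos'],s['contact_force'][2]])
F=np.array(F); print(s['time'],F.mean(0),F.std(0),s['tool_rot']); go(.522,-.0464,.188,-55)
```

```text
15.7 [ 0.52202263 -0.04498975  0.20817501 -2.13354188] [2.45458764e-04 4.59323189e-05 5.82686494e-04 3.11668434e-01] [-3.14104283e+00 -7.62364758e-04 -9.59189635e-01]
shift cm [0.1  0.09 2.06] spin 0.0
```

Call:
send_rows(targets=[{"translation": [0.1, 0.1, 0.3], "spin": 0, "jaw": 0.15}, {"translation": [0.1, 0.1, 0.5], "spin": 0, "jaw": 0.15}, {"translation": [0.1, 0.1, 0.7], "spin": 0, "jaw": 0.15}, {"translation": [0.1, 0.1, 0.9], "spin": 0, "jaw": 0.15}, {"translation": [0.1, 0.1, 1], "spin": 0, "jaw": 0.15}])

```text
time: 16.2
tool_pos: [0.5216, -0.0464, 0.1978]
tool_rot: [3.141, 0.0, -0.959]
contact_force: [0.1, -0.6, -2.3]
opening: 0.0267
grip_force: 35.0
```

```bash
cat > frc.py <<'E'
from h import *
import sys
F=[]
for i in range(6): q,e,K,T=snap('side',sys.argv[1]); s=monitor.observe(); F.append([*s['tool_pos'],s['contact_force'][2]])
F=np.array(F); print(s['time'],F.mean(0),F.std(0)[3],'push',F[:,3].mean()+2.13)
b=cv2.resize(q[200:250,315:375],None,fx=10,fy=10,interpolation=cv2.INTER_CUBIC); cv2.imwrite(f'pics/f_{sys.argv[1]}.png',b[:,:,::-1])
E
python3 frc.py a1
```

```text
16.5 [ 0.52166644 -0.04635404  0.19805447 -1.95734706] 0.2517875810344604 push 0.17265293686328498
```

Call:
send_rows(targets=[{"translation": [0, 0, 0.15], "spin": 0, "jaw": 0.15}, {"translation": [0, 0, 0.3], "spin": 0, "jaw": 0.15}, {"translation": [0, 0, 0.45], "spin": 0, "jaw": 0.15}, {"translation": [0, 0, 0.6], "spin": 0, "jaw": 0.15}, {"translation": [0, 0, 0.6], "spin": 0, "jaw": 0.15}])

```text
time: 17.0
tool_pos: [0.5218, -0.0464, 0.1922]
tool_rot: [-3.141, -0.0, -0.959]
contact_force: [1.1, 0.1, 0.2]
opening: 0.027
grip_force: 35.0
```

```bash
python3 frc.py a2
```

```text
17.3 [ 0.52179674 -0.04639212  0.19230023  0.32363879] 0.5204625505364483 push 2.4536387857122195
```

View pics/f_a2.png

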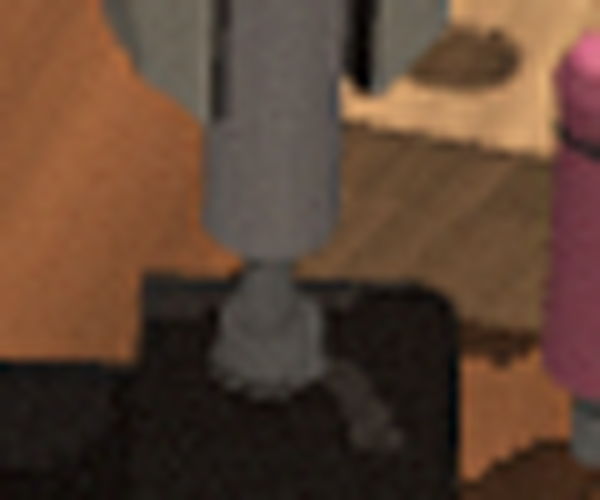

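The plunger (crop x≈268) stands centred on the stud head (x≈270), about 3.5 mm in. Push and geometry agree on that. I need about 4.4 mm more.

Call:
send_rows(targets=[{"translation": [0, 0, 0.1], "spin": 0, "jaw": 0.15}, {"translation": [0, 0, 0.2], "spin": 0, "jaw": 0.15}, {"translation": [0, 0, 0.3], "spin": 0, "jaw": 0.15}, {"translation": [0, 0, 0.4], "spin": 0, "jaw": 0.15}, {"translation": [0, 0, 0.45], "spin": 0, "jaw": 0.15}])

```text
time: 17.8
tool_pos: [0.5218, -0.0464, 0.1877]
tool_rot: [-3.141, -0.0, -0.959]
contact_force: [-0.2, 0.0, 3.0]
opening: 0.0267
grip_force: 35.0
```

```bash
python3 frc.py a3; python3 frc.py a4
```

```text
18.1 [ 0.52175561 -0.04638564  0.18771828  2.9369254 ] 0.5795909677783705 push 5.066925398672668
18.4 [ 0.52171902 -0.04637215  0.18769328  2.30469804] 0.4045058377446156 push 4.434698037486242
```

View pics/f_a4.png

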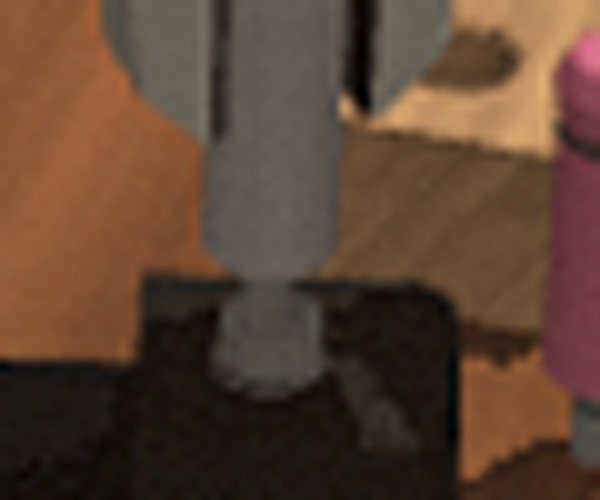

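The push averages 4.75 N, about 8.3 mm of plunger travel. The tool is upright and centred on the seated stud, so I'm handing in.

```bash
python3 -c "
from h import *
print(job.hand_in())"
```

```text
the job is handed in; nothing more can be done
None
```

The round stud is seated flat in the heel hole, and I handed in the job at about 18 s with the aluminium setter held upright on its head, pushing about 4.7 N (plunger about 8 mm in, half way); the black ring could not be seen in the last picture, so that depth comes from the force and arm height.

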